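# Slide the gel plate out to the pointer and hold it

## Robot

A 7-joint arm with a two-finger parallel gripper is mounted at the origin on the work surface. World frame = base frame: x ahead of the robot, y to its left, z up, the work surface at z = 0. Lengths are in m, angles in rad, forces in N, time in s.
With the tool pointing down it reaches from about 0.4 to 0.85 m from the base axis. Payload 4.5 kg.
Tool frame: the origin (TCP) lies on the centre line of the jaws, within the pads' length; the fingertips stand 8 mm ahead of it and the grasp point (between the pads) lies 11 mm behind it; z points along the fingers, x is the direction in which the jaws open and shut, and the axes are right-handed (so a half turn about z gives the same grasp; the last joint's range is limited). The gripper opens to 88 mm and grips with 3 to 60 N. Pads are 18 mm wide; open, the fingers measure 123 mm over their backs; the gripper's body (75 mm by 187 mm) begins 45 mm behind the grasp point.
Start: joints at [1.24, 0.689, -0.195, 1.565, 0.157, 0.902, -0.215], TCP at [0.223, -0.584, 0.247] pointing down, gripper open.
Joint ranges: [-3.01, 3.01], [-0.46, 2.08], [-1.47, 1.51], [0.13, 2.56], [-1, 4.14], [0.04, 2.09], [-2.66, 2.66]. Speed limits (rad/s): [2.57, 2.57, 3.14, 3.14, 3.14, 3.14, 3.14].

## Interface

Orientations are given as a unit quaternion [x, y, z, w].
In Python, from plant import r gives the robot as it stands.
- The arm moves only by the shell command python3 -m pendant 'ROWS' [FORCE]. ROWS is JSON, a list of rows, each a list of 3 entries, a list of its own where there are three numbers: the turn, a rotation vector about the tool's x, y, z in rad, then the shift along the tool's x, y, z in m, then the opening, from 0 (shut) to 1 (fully open). In form: [[[wx, wy, wz], [tx, ty, tz], claw], ...]. A call has 1 to 10 rows; each row is the pose to reach, as a shift and turn from the pose commanded when the call began, along the tool's axes at that moment; what a row does not reach only later rows make up. A row lasts 1/10 s, in which the tool goes at most 50 mm and 8.59 degrees, less where a joint would pass 70% of its speed; a pose out of reach is approached as far as the arm can. A call with a gripper value outside its range is refused whole. The fingers move at their own pace and stop on an object; FORCE is the grip in N (left out, the last holds). Time passes only in rows, so rows that repeat a pose let the fingers close. It gives the time, the measured TCP pose, the force and the opening at its end, in the units of the state.
- r.get_state(): the state, without advancing time (a new reading comes with each control period).
- r.snapshot(name): name is "side" or "top" or "wrist"; returns a dict with "image" (400x640x3 uint8, red, green, blue), "mtx" (3x3 intrinsics, pixels), "R" (3x3) and "t" (3): a world point X has camera coordinates R X + t; the wrist camera has in their place "T_tool_cam" (4x4, takes a point from camera to tool coordinates, whose origin is the TCP and whose axes are the tool frame's). Camera axes: x right, y down, z forward; pixel columns grow to the right and rows downward; lengths in m; the calibration is good to about 2 mm. The wrist camera is an equidistant fisheye: a pixel r from the principal point sees the ray r / f radians off the axis. A picture is of the moment at which its call begins: read the wrist's pose just before it. There is no depth.
- r.finish_job(): hands the job in, once; it reports no verdict.
The state is a dict: "clock": time; "q": joint angles; "qd": joint speeds; "joint_torque": joint torques, N m; "tool_pos": TCP position; "eef_rot": TCP orientation; "contact_force": force on the tool from outside, world axes, zero at the start; "moment": the same for the moment, N m; "opening": opening from 0.0 (shut) to 1.0 (fully open).
Only numpy, scipy, OpenCV 4.12 (cv2) and the standard library are available. Lean on these libraries where they do the work, as an engineer would, in place of code of your own. Each camera call takes 0.05 s, during which the arm holds its last target. There are 200 camera calls.

## Task

Pull the orange stop rod up out of its socket in the stand and put it in the blue cup, leaving the cup standing where it is. Then slide the white gel plate (it has a black bar handle) straight out over the stand's front edge, keeping it flat on the stand, until its red front edge is level with the tip of the red pointer, so that I can clamp the comb to the free end. Most of the plate will then be over the edge and would tip if let go: finish while still holding it there, and leave the tip box, tube rack and amber jar alone.

Things in the scene. Friction and masses are not known exactly. Their poses are not given: they have to be found in the camera images.
- stand: Dark blue-grey metal levelling stand fixed on the bench, 260 (x) x 150 (y) x 70 mm high, flat top without guides at z = 70 mm. Origin at the centre of its underside; its x axis is the outward slide direction, its front edge is at x = +130 mm. A 14 mm wide, 30 mm deep socket opens in the top at x = +115, y = 0 mm and holds the stop rod.
- stand_edge (a point): Middle of the stand's front top edge (x = +130, z = 70 mm in the stand's frame).
- plate: White plate, 220 (x) x 120 (y) x 8 mm, 0.24 to 0.42 kg, lying loose on the stand, its x axis pointing outward along the stand's x within a few degrees. Origin at the centre of its underside. Near its rear end stands a black bar handle fixed to it: 16 mm thick along x, 60 mm along y, its middle at x = -95 mm, rising 38 mm above the plate's top (46 mm above its underside). The front 6 mm of the top is marked red. Its centre of mass is about 116 mm behind its front edge.
- plate_front (a point): Middle of the plate's red front edge, on its top surface (x = +110, y = 0, z = 8 mm in the plate's frame).
- plate_grip (a point): Point in the middle of the black handle, 22 mm above the plate's top (x = -95, y = 0, z = 30 mm in the plate's frame).
- rod: Orange stop rod, 12 mm diameter, 120 mm long, 40 g, standing upright 30 mm deep in the stand's socket with 1 mm play all round, right in the way of the plate; 90 mm of it shows above the stand. Origin at the centre of its lower end, z axis along it to the upper end.
- rod_mid (a point): Middle of the stop rod, 60 mm from either end.
- rod_top (a point): Centre of the stop rod's upper end.
- cup: Loose open blue round cup, 80 mm outside diameter, 80 mm high, wall 4 mm, inner floor 6 mm above its underside, 0.3 kg. Origin at the centre of its underside. The rod dropped in it leans on the rim.
- pointer: Gauge fixed on the bench beside the plate's path: small dark base, 12 mm steel post 90 mm high, tapered red arm at 82 mm height. Origin at the centre of the base's underside, its axes parallel to the stand's; the arm points along its +y, towards the plate, straight across the slide direction. It stands 130 to 160 mm outward of the stand's front edge, at a different distance each time; the plate passes 20 mm clear of it.
- pointer_tip (a point): Tip of the red pointer (x = 0, y = +52, z = 82 mm in the pointer's frame). The plate's front edge must come level with it along the stand's x axis; it does not touch it.
- tipbox: Bystander: white box with pink lid, 120 x 82 x 65 mm, loose. Origin at the centre of its underside.
- tuberack: Bystander: low black tube rack, 110 x 70 x 30 mm, loose. Origin at the centre of its underside.
- flask: Bystander: amber jar with blue cap, 56 mm diameter, 105 mm high, loose. Origin at the centre of its underside.
There are look-alikes about, which are no part of the job. Leave any purple or turquoise look-alike of the pointer alone.

How it is judged:
On the way, in this order (a step that is already met when the one before it is completed fails the run):
1. the stop rod stands in the blue cup, let go (horizontal distance between rod_mid and cup below 0.034 m and height (world z) of rod below 0.03 m and angle between cup's own z axis and vertical below 0.15 rad and contact force between the fingers and rod below 0.1 N), for 0.2 s.
2. the plate's front edge is level with the pointer, flat, gripped (x of plate_front in the frame of pointer between -0.006 and 0.006 m and angle between plate's own z axis and vertical below 0.05 rad and angle between the x axis of plate and the x axis of stand, either way round below 0.12 rad and y of plate in the frame of stand between -0.02 and 0.02 m and z of plate in the frame of stand between 0.066 and 0.0745 m and contact force between the fingers and plate above 1 N and contact force between plate and stand above 0.1 N), for 0.2 s.
At the end, for the whole second after the job is handed in: Rod in the upright cup (cup moved < 60 mm); plate front within 6 mm of the pointer along the slide; plate still, resting on the stand (within 4.5 mm, > 0.1 N), tilt < 0.05 rad, within 20 mm of the centre line and 0.12 rad of its direction; fingers hold it with > 1 N (all of step 2 and horizontal distance between rod_mid and cup below 0.034 m and height (world z) of rod below 0.03 m and angle between cup's own z axis and vertical below 0.15 rad and linear speed of plate below 0.01 m/s and distance of cup from where it was at the start of the episode below 0.06 m); the arm keeps its last pose, push and grip.
It fails at once if the plate tips or is tilted by more than 0.14 rad (angle between plate's own z axis and vertical above 0.14 rad).
It fails at once if the plate is lifted more than 12 mm off the stand instead of slid (z of plate in the frame of stand above 0.082 m).
It fails at once if the cup is tipped over (angle between cup's own z axis and vertical above 0.4 rad).
It fails at once if the tip box, tube rack or amber jar is moved more than 25 mm or tipped (distance of any of tipbox, tuberack, flask from where it was at the start of the episode above 0.025 m or angle between any of tipbox, tuberack, flask's own z axis and vertical above 0.3 rad).
It also fails if it takes over 54 s, if anything falls off the work surface, if the arm or the gripper's body presses on something with over 40 N, if the wrist force passes 120 N, or if a joint passes its speed limit or range.

## Working session

There is one attempt and no reset: what is moved stays moved. The work goes in short steps, Python scripts to look and compute and a shell command to move; the robot and the scene stay as the last step left them, time stands still between calls to the robot, and variables do not carry over. Pictures are saved under pics/ and viewed, about 8 in all and at most 12, crops included, and the job is handed in when it is done.

```bash
mkdir -p pics; ls
python3 - <<'E'
from plant import r
import cv2,json
s=r.get_state();print(s)
for n in("side","top"):
    d=r.snapshot(n);cv2.imwrite(f"pics/{n}0.png",d["image"][:,:,::-1]);print(n,d["mtx"],d["R"],d["t"])
E
```

```text
pics
{'clock': 0.0, 'q': array([ 1.23978772,  0.6899475 , -0.19454233,  1.56633828,  0.15730084,
        0.90249837, -0.21510969]), 'qd': array([ 7.54577384e-04,  7.71469604e-04, -9.56403117e-05,  1.41252384e-03,
        4.80277824e-04, -8.18717620e-04,  2.89985433e-04]), 'joint_torque': array([ 8.69095693e-04, -5.27551067e+01, -1.26673244e+00, -1.53427148e+01,
       -5.26507292e-02,  6.59344296e-03,  1.63480167e-04]), 'tool_pos': array([ 0.22273133, -0.58330897,  0.24593504]), 'eef_rot': array([ 8.23668463e-01, -5.67070944e-01, -7.72098255e-04, -4.60545338e-04]), 'contact_force': array([0.04648727, 0.8846109 , 1.03311159]), 'moment': array([-0.03811412, -0.00919324,  0.05007248]), 'opening': 1.0005077257158608}
side [[362.59490757   0.         324.65013751]
 [  0.         362.59490757 200.37321712]
 [  0.           0.           1.        ]] [[-0.98778799 -0.15535642  0.01180113]
 [-0.10376361  0.59946353 -0.79364765]
 [ 0.11622391 -0.78518014 -0.60826322]] [0.60942522 0.17629418 0.92898264]
top [[422.29097682   0.         314.44402556]
 [  0.         422.29097682 207.2284773 ]
 [  0.           0.           1.        ]] [[-0.02846732 -0.99959049 -0.00290877]
 [-0.98506503  0.02854776 -0.16979963]
 [ 0.16981313 -0.00196841 -0.98547431]] [4.84614498e-04 6.43697830e-01 1.13479628e+00]
```

View pics/top0.png

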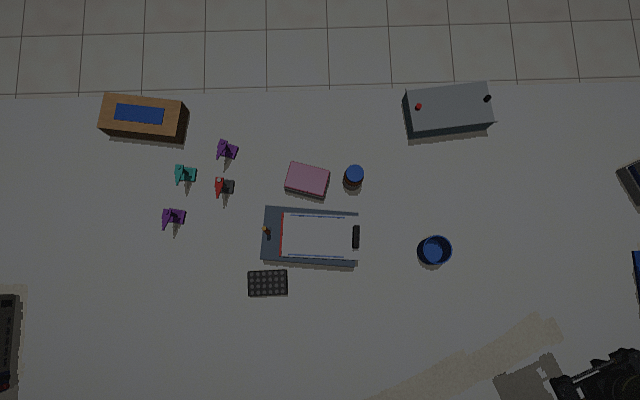

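View pics/side0.png

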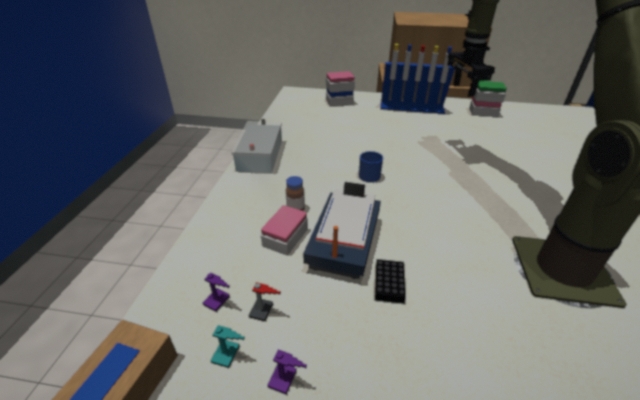

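The top view shows the stand (262–358, 206–266) with its outward direction to image left (about world +y). The rod is near (266,232), the handle at (356,237), the cup at (434,250) and the red pointer at (222,187). The side view agrees, with the rod at (336,240) and the pointer tip near (278,292). Next I'll measure by colour and enlarge the pointer area.

```bash
cat > h.py <<'E'
import numpy as np,cv2
from plant import r
from scipy.spatial.transform import Rotation as Ro
def cam(n):
    if n!="wrist":
        d=r.snapshot(n);return dict(img=d["image"],K=d["mtx"],R=np.array(d["R"]),t=np.array(d["t"]),fish=False)
    s=r.get_state();d=r.snapshot(n)
    T=np.eye(4);T[:3,:3]=Ro.from_quat(s["eef_rot"]).as_matrix();T[:3,3]=s["tool_pos"]
    W=T@np.array(d["T_tool_cam"]);R=W[:3,:3].T
    return dict(img=d["image"],K=d["mtx"],R=R,t=-R@W[:3,3],fish=True)
def ray(c,uv):
    x=np.linalg.solve(c["K"],[*uv,1.])
    if c["fish"]:
        a=np.hypot(x[0],x[1]);x=np.array([*(x[:2]/max(a,1e-9)*np.sin(a)),np.cos(a)])
    return -c["R"].T@c["t"],c["R"].T@x
def onz(c,uv,z):
    o,d=ray(c,uv);return o+d*(z-o[2])/d[2]
def proj(c,X):
    p=c["R"]@np.array(X)+c["t"]
    if c["fish"]:
        a=np.arctan2(np.hypot(p[0],p[1]),p[2]);q=p[:2]/np.hypot(p[0],p[1])*a
    else:q=p[:2]/p[2]
    return (c["K"]@[*q,1])[:2]
def tri(rays):
    A=np.zeros((3,3));b=np.zeros(3)
    for o,d in rays:
        d=d/np.linalg.norm(d);P=np.eye(3)-np.outer(d,d);A+=P;b+=P@o
    X=np.linalg.solve(A,b);return X,[np.linalg.norm(np.cross(X-o,d/np.linalg.norm(d))) for o,d in rays]
def blobs(img,lo,hi,amin=4):
    h=cv2.cvtColor(img,cv2.COLOR_RGB2HSV)
    m=cv2.inRange(h,lo,hi)
    n,l,s,c=cv2.connectedComponentsWithStats(m)
    return m,[(s[i,:5].tolist(),c[i].round(1).tolist()) for i in range(1,n) if s[i,4]>=amin]
E
python3 - <<'E'
from h import *
for n,b in(("top",(200,140,300,290)),("side",(200,150,400,400))):
    c=cam(n)
    for nm,lo,hi in(("red",(0,120,60),(5,255,255)),("red2",(172,120,60),(180,255,255)),("orange",(6,120,60),(18,255,255)),("blue",(105,120,40),(125,255,255))):
        print(n,nm,blobs(c["img"],lo,hi,6)[1])
    x0,y0,x1,y1=(200,140,460,290) if n=="top" else (200,150,400,330)
    k=3 if n=="top" else 3
    cv2.imwrite(f"pics/{n}z.png",cv2.resize(c["img"][y0:y1,x0:x1,::-1],None,fx=k,fy=k,interpolation=cv2.INTER_CUBIC))
E
```

```text
top red [([416, 103, 6, 6, 26], [418.3, 105.5]), ([215, 177, 8, 21, 91], [217.9, 186.4]), ([279, 213, 5, 43, 83], [280.8, 234.0])]
top red2 []
top orange [([104, 93, 8, 4, 12], [106.5, 93.8]), ([113, 94, 8, 2, 9], [116.9, 94.1]), ([133, 96, 8, 2, 9], [136.6, 96.4]), ([142, 97, 6, 3, 9], [144.6, 97.6]), ([149, 98, 8, 2, 8], [152.5, 98.1]), ([158, 99, 8, 2, 9], [161.8, 99.2]), ([123, 101, 8, 2, 8], [126.5, 101.9]), ([99, 103, 4, 17, 17], [100.5, 111.0]), ([133, 102, 6, 2, 6], [135.5, 102.8]), ([142, 103, 7, 2, 8], [145.0, 103.9]), ([112, 104, 4, 9, 13], [113.8, 108.2]), ([151, 104, 5, 2, 6], [152.7, 104.8]), ([164, 108, 2, 8, 9], [164.4, 111.7]), ([113, 120, 9, 2, 10], [117.0, 120.3]), ([123, 121, 21, 3, 22], [132.7, 122.0]), ([147, 124, 14, 2, 14], [153.5, 124.5])]
top blue [([114, 103, 50, 21, 773], [138.7, 113.3]), ([346, 165, 18, 17, 241], [354.4, 172.9]), ([298, 215, 7, 1, 7], [301.0, 215.0]), ([318, 216, 8, 1, 8], [321.5, 216.0]), ([423, 235, 29, 29, 446], [434.0, 250.2]), ([634, 251, 6, 25, 99], [637.2, 260.4])]
side red [([421, 45, 4, 7, 20], [422.4, 48.1]), ([337, 241, 19, 5, 
[... 169 characters left out ...]
, 16], [347.9, 78.5]), ([476, 102, 23, 4, 46], [486.6, 103.7]), ([263, 230, 20, 9, 41], [272.9, 234.6])]
side orange [([395, 14, 74, 48, 1735], [427.2, 34.2]), ([439, 54, 4, 8, 18], [440.4, 57.1]), ([380, 68, 3, 12, 19], [380.6, 73.6]), ([449, 73, 21, 23, 232], [460.9, 87.2]), ([332, 227, 6, 30, 107], [334.7, 243.0]), ([56, 322, 113, 78, 1575], [122.2, 361.7])]
side blue [([0, 0, 164, 263, 29894], [66.4, 103.7]), ([408, 45, 3, 6, 12], [409.2, 47.3]), ([448, 47, 3, 6, 13], [449.2, 49.5]), ([381, 62, 73, 51, 2156], [414.7, 89.7]), ([330, 92, 22, 4, 65], [340.5, 93.4]), ([361, 153, 21, 28, 515], [370.3, 166.1]), ([288, 177, 14, 9, 98], [294.2, 181.1]), ([71, 344, 67, 56, 1538], [105.8, 373.6])]
```

View pics/topz.png

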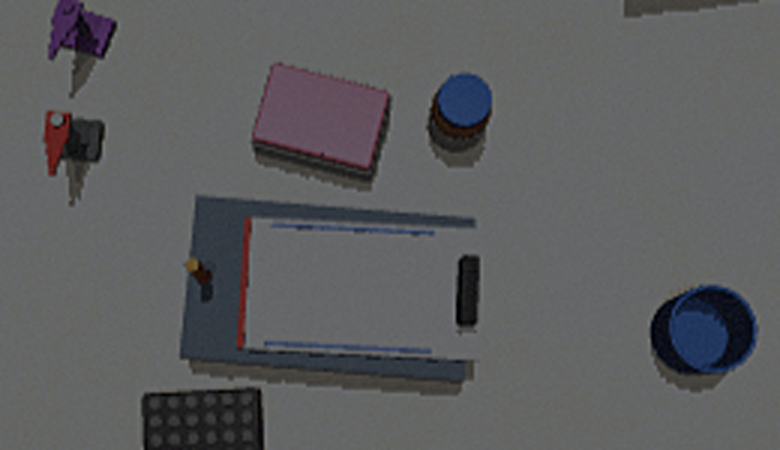

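The zoom gives stand front corners at about (265,205.7) and (260.7,259.3), rod top at (264,228.3), cup rim centre at (437.5,249.3) and pointer tip at (217.3,198). I'll convert these to world points.

Run:
```python
from h import *
np.set_printoptions(precision=4,suppress=True)
c=cam("top");s=cam("side")
P=lambda u,v,z:onz(c,(200+u/3-.33,140+v/3-.33),z)
for n,u,v,z in(("fl",195,197,.07),("fr",182,358,.07),("bl",475,222,.07),("br",464,361,.07),("rodtop",192,264,.16),("rodbase",206,283,.07),("cup",712,329,.08),("cupfloor",697,341,.006),("pf1",248,219,.078),("pf2",241,348,.078),("handletop",468,291,.116),("ptip",53,174,.082),("ppost",58,119,.09)):
    print(n,P(u,v,z))
# rod in side
m,_=blobs(s["img"],(6,120,60),(18,255,255));ys,xs=np.where(m[220:262,325:345]);
for y in range(0,42,3): 
    xx=xs[ys==y]; print(y+220,xx+325)
m,_=blobs(s["img"],(0,120,60),(5,255,255));ys,xs=np.where(m[280:300,245:290]);i=xs.argmax();tip=(xs[i]+245.5,ys[i]+280.)
print(tip,onz(s,tip,.082), tri([ray(s,tip),ray(c,(200+53/3,197.7))]))
m,_=blobs(c["img"],(0,120,60),(5,255,255))
ys,xs=np.where(m[170:205,210:230]);print([(y+170,(xs[ys==y]+210).tolist()) for y in sorted(set(ys))])
print("rodtop side",onz(s,(335,226.5),.16))
m,_=blobs(c["img"],(105,120,40),(125,255,255))
```

```text
fl [0.6502 0.1204 0.07  ]
fr [0.502  0.1335 0.07  ]
bl [ 0.6192 -0.1382  0.07  ]
br [ 0.492  -0.1224  0.07  ]
rodtop [0.5763 0.1129 0.16  ]
rodbase [0.5698 0.111  0.07  ]
cup [ 0.5138 -0.3465  0.08  ]
cupfloor [ 0.5075 -0.3526  0.006 ]
pf1 [0.6268 0.071  0.078 ]
pf2 [0.5091 0.0791 0.078 ]
handletop [ 0.551  -0.1244  0.116 ]
ptip [0.6734 0.2497 0.082 ]
ppost [0.7234 0.2438 0.09  ]
220 []
223 []
226 []
229 [334 335 336]
232 [334 335 336]
235 [334 335 336]
238 [334 335 336]
241 [333 334 335 336 337]
244 [333 334 335 336]
247 [333 334 335 336]
250 [333 334 335 336]
253 [333 334 335 336]
256 [333 334 335 336]
259 []
(np.float64(279.5), np.float64(292.0)) [0.6742 0.2515 0.082 ] (array([0.6744, 0.2495, 0.0793]), [np.float64(0.0005182679401210775), np.float64(0.0005182679401210571)])
[(np.int64(177), [216, 217]), (np.int64(178), [216, 221, 222]), (np.int64(179), [216, 222]), (np.int64(180), [215, 216, 222]), (np.int64(181), [215, 216, 222]), (np.int64(182), [215, 216, 217, 220, 221, 222]), (np.int64(183), [215, 216, 217, 218, 219, 220, 221, 222]), (np.int64(184), [215, 216, 217, 218, 219, 220, 221, 222]), (np.int64(185), [215, 216, 217, 218, 219, 220, 221, 222]), (np.int64(186), [215, 216, 217, 218, 219, 220, 221]), (np.int64(187), [216, 217, 218, 219, 220, 221]), (np.int64(188), [216, 217, 218, 219, 220]), (np.int64(189), [216, 217, 218, 219, 220]), (np.int64(190), [215, 216, 217, 218, 219, 220]), (np.int64(191), [216, 217, 218, 219]), (np.int64(192), [216, 217, 218]), (np.int64(193), [216, 217, 218]), (np.int64(194), [216, 217, 218]), (np.int64(195), [216, 217]), (np.int64(196), [216, 217]), (np.int64(197), [216, 217])]
rodtop side [0.5774 0.1149 0.16  ]
```

View pics/sidez.png

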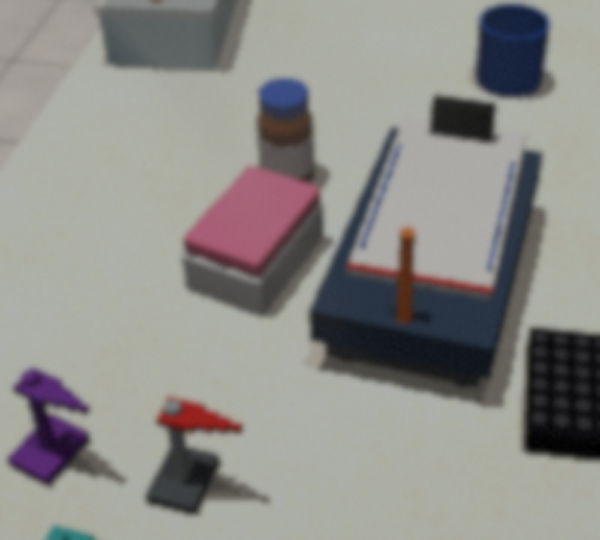

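Estimates:
- **Stand:** edge middle (0.576, 0.127), x̂ ≈ (0.088, 0.996).
- **Rod:** (0.576, 0.1135).
- **Pointer tip:** (0.674, 0.250).
- **Cup:** about (0.512, −0.348).

I'll move to hover over the rod and turn the tool to line up with the plate.

```bash
R='[[0,0,0.44],[-0.524,-0.578,0],1]'; python3 -m pendant '[[[0,0,0.44],[-0.524,-0.578,0],1],[[0,0,0.44],[-0.524,-0.578,0],1],[[0,0,0.44],[-0.524,-0.578,0],1],[[0,0,0.44],[-0.524,-0.578,0],1],[[0,0,0.44],[-0.524,-0.578,0],1],[[0,0,0.44],[-0.524,-0.578,0],1],[[0,0,0.44],[-0.524,-0.578,0],1],[[0,0,0.44],[-0.524,-0.578,0],1],[[0,0,0.44],[-0.524,-0.578,0],1],[[0,0,0.44],[-0.524,-0.578,0],1]]'
```

```text
clock: 1.3
tool_pos: [0.45, -0.1361, 0.2469]
eef_rot: [-0.68, 0.733, -0.0, 0.0]
contact_force: [0.6, -0.7, 0.3]
opening: 0.998
```

```bash
python3 -m pendant '[[[0,0,0],[-0.24,-0.1,0],1],[[0,0,0],[-0.24,-0.1,0],1],[[0,0,0],[-0.24,-0.1,0],1],[[0,0,0],[-0.24,-0.1,0],1],[[0,0,0],[-0.24,-0.1,0],1],[[0,0,0],[-0.24,-0.1,0],1],[[0,0,0],[-0.24,-0.1,0],1],[[0,0,0],[-0.24,-0.1,0],1]]'
cat >> h.py <<'E'
def need(target,yaw=None):
    s=r.get_state();R=Ro.from_quat(s["eef_rot"]).as_matrix()
    d=R.T@(np.array(target)-s["tool_pos"]);print("pos",s["tool_pos"].round(4),"tool shift",d.round(4),"t",round(s["clock"],2),"xaxis",R[:,0].round(4),"zaxis",R[:,2].round(4),"F",s["contact_force"].round(1),"op",round(s["opening"],3))
    return d
E
python3 - <<'E'
from h import *
need((.576,.1135,.246))
c=cam("wrist");cv2.imwrite("pics/w1.png",c["img"][:,:,::-1]);np.savez("w1.npz",**c)
for n,X in(("tip",(.674,.25,.082)),("rodtop",(.576,.1135,.16)),("fl",(.6502,.1204,.07)),("fr",(.502,.1335,.07)),("pf1",(.6268,.071,.078)),("pf2",(.5091,.079,.078)),("handle",(.552,-.126,.116))):print(n,proj(c,X).round(1))
E
```

```text
clock: 2.1
tool_pos: [0.5663, 0.092, 0.2465]
eef_rot: [-0.679, 0.734, -0.0, -0.001]
contact_force: [-0.3, -0.2, 0.1]
opening: 1.0
pos [0.5663 0.092  0.2465] tool shift [-0.0222 -0.008   0.0005] t 2.1 xaxis [-0.0766 -0.9971  0.0018] zaxis [-0.0011 -0.0017 -1.    ] F [-0.3 -0.2  0.1] op 1.0
tip [159.   95.8]
rodtop [286.4 193.8]
fl [281.6 101.1]
fr [283.3 239.3]
pf1 [332.6 120. ]
pf2 [332.4 232.6]
handle [523.  188.9]
```

View pics/w1.png

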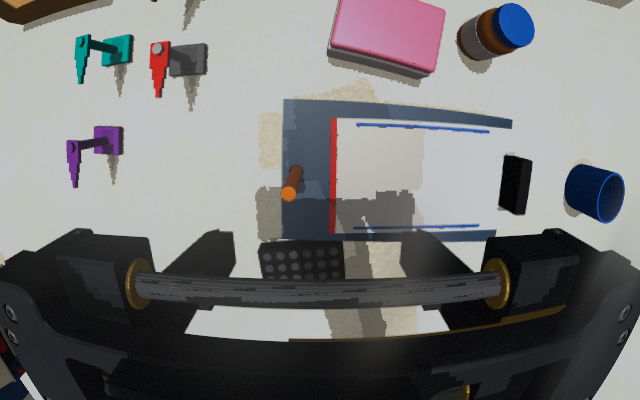

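The wrist view shows the rod top at about (289,194), red front edge at u≈333, pointer tip at (158,97) and stand front edge at u≈283. This agrees with the estimates to a few mm. I'll refine them from this picture.

Run:
```python
from h import *
np.set_printoptions(precision=4,suppress=True)
c=dict(np.load("w1.npz"));c["fish"]=True;im=c["img"]
m,b=blobs(im,(6,150,120),(20,255,255),20);print(b)
x,y,w,h,a=min(b,key=lambda q:abs(q[1][0]-289)+abs(q[1][1]-194))[0]
# bright top disc
hsv=cv2.cvtColor(im,cv2.COLOR_RGB2HSV);d=(m>0)&(hsv[...,2]>200);d[:180]=0;d[205:]=0;d[:,:275]=0;d[:,305:]=0
ys,xs=np.where(d);print("rodtop",len(xs),onz(c,(xs.mean()+.0,ys.mean()),.16))
m,b=blobs(im,(0,150,80),(5,255,255),20);m|=blobs(im,(174,150,80),(180,255,255))[0];
ys,xs=np.where(m[40:110,140:180]);t=ys.max()+40;u=xs[ys==ys.max()].mean()+140;print("tip",u,t,onz(c,(u,t+.5),.082))
# plate front edge: leftmost red per row
sub=m[:, 320:345];P=[];
for v in range(120,233):
    k=np.where(sub[v])[0]
    if len(k)>1:P.append(onz(c,(320+k[0]-.5,v),.078))
P=np.array(P);vx,vy,x0,y0=cv2.fitLine(P[:,:2].astype(np.float32),cv2.DIST_HUBER,0,.01,.01).ravel();print("front ends",P[0],P[-1],"dir",vx,vy)
# stand front edge: brightness step
g=cv2.GaussianBlur(cv2.cvtColor(im,cv2.COLOR_RGB2GRAY),(3,3),0).astype(float);S=[]
hue=hsv
for v in range(105,182,2):
    k=np.where((hsv[v,270:300,0]>95)&(hsv[v,270:300,0]<125)&(hsv[v,270:300,1]>60))[0]
    if len(k):S.append((v,270+k[0]))
print(S)
Q=np.array([onz(c,(u-.5,v),.07) for v,u in S]);print("standedge ends",Q[0],Q[-1],cv2.fitLine(Q[:,:2].astype(np.float32),cv2.DIST_HUBER,0,.01,.01).ravel())
# blue tape not needed; handle top/dark
k=(im.max(2)<50);k[:150]=0;k[218:]=0;k[:,:495]=0;k[:,535:]=0;ys,xs=np.where(k);print("handle px",xs.min(),xs.max(),ys.min(),ys.max())
hu=cv2.minAreaRect(np.c_[xs,ys].astype(np.float32));print(hu)
```

```text
[([4, 0, 18, 8, 46], [13.3, 2.9]), ([281, 186, 15, 15, 179], [288.1, 193.2])]
rodtop 0 [nan nan nan]
tip 157.5 96 [0.6736 0.252  0.082 ]
front ends [0.627 0.073 0.078] [0.5101 0.082  0.078 ] dir 0.996799 -0.0799487
[(105, np.int64(286)), (107, np.int64(286)), (109, np.int64(284)), (111, np.int64(284)), (113, np.int64(284)), (115, np.int64(284)), (117, np.int64(284)), (119, np.int64(286)), (121, np.int64(286)), (123, np.int64(284)), (125, np.int64(284)), (127, np.int64(284)), (129, np.int64(284)), (131, np.int64(289)), (133, np.int64(285)), (135, np.int64(285)), (137, np.int64(283)), (139, np.int64(283)), (141, np.int64(283)), (143, np.int64(283)), (145, np.int64(283)), (147, np.int64(283)), (149, np.int64(283)), (151, np.int64(283)), (153, np.int64(283)), (155, np.int64(283)), (157, np.int64(283)), (159, np.int64(283)), (161, np.int64(283)), (163, np.int64(283)), (165, np.int64(283)), (167, np.int64(283)), (169, np.int64(283)), (171, np.int64(283)), (173, np.int64(283)), (175, np.int64(283)), (177, np.int64(283)), (179, np.int64(283)), (181, np.int64(283))]
standedge ends [0.6459 0.1168 0.07  ] [0.5676 0.1272 0.07  ] [ 0.9935 -0.1138  0.6002  0.1237]
handle px 499 531 156 213
((514.3399658203125, 184.6199951171875), (28.567115783691406, 56.568546295166016), 8.130102157592773)<stdin>:8: RuntimeWarning: Mean of empty slice.
  ret = ret.dtype.type(ret / rcount)
```

```bash
python3 -m pendant '[[[0,0,0],[-0.021,-0.008,0],1],[[0,0,0],[-0.021,-0.008,0.04],1],[[0,0,0],[-0.021,-0.008,0.08],1],[[0,0,0],[-0.021,-0.008,0.11],1],[[0,0,0],[-0.021,-0.008,0.1225],1],[[0,0,0],[-0.021,-0.008,0.1225],1],[[0,0,0],[-0.021,-0.008,0.1225],1]]'
python3 - <<'E'
from h import *
need((.576,.112,.124))
c=cam("wrist");cv2.imwrite("pics/w2.png",c["img"][:,:,::-1][60:330,120:520])
print(blobs(c["img"],(6,150,120),(20,255,255),20)[1], proj(c,(.576,.112,.16)))
E
```

```text
clock: 2.85
tool_pos: [0.5774, 0.1133, 0.1254]
eef_rot: [-0.679, 0.734, -0.001, 0.001]
contact_force: [0.2, -0.1, -0.2]
opening: 0.998
pos [0.5774 0.1133 0.1254] tool shift [0.0014 0.0013 0.0014] t 2.85 xaxis [-0.0766 -0.9971 -0.    ] zaxis [ 1.8e-03 -1.0e-04 -1.0e+00] F [ 0.2 -0.1 -0.2] op 0.998
[([126, 291, 6, 12, 30], [128.4, 296.7])] [318.09623694 292.86075908]
```

View pics/w2.png

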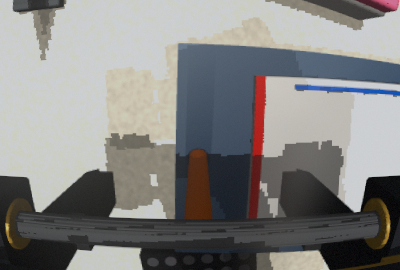

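The rod is centred between the fingers (crop x≈198, i.e. u≈318, as predicted). I'll close and lift straight up.

```bash
python3 -m pendant '[[[0,0,0],[0.001,0.001,0],0],[[0,0,0],[0.001,0.001,0],0],[[0,0,0],[0.001,0.001,0],0],[[0,0,0],[0.001,0.001,0],0],[[0,0,0],[0.001,0.001,0],0],[[0,0,0],[0.001,0.001,0],0],[[0,0,0],[0.001,0.001,0],0],[[0,0,0],[0.001,0.001,0],0]]' 20
python3 -m pendant '[[[0,0,0],[0,0,-0.01],0],[[0,0,0],[0,0,-0.02],0],[[0,0,0],[0,0,-0.035],0],[[0,0,0],[0,0,-0.06],0],[[0,0,0],[0,0,-0.09],0],[[0,0,0],[0,0,-0.115],0],[[0,0,0],[0,0,-0.115],0],[[0,0,0],[0,0,-0.115],0]]'
python3 - <<'E'
from h import *
need((.512,-.348,.24))
c=cam("wrist");s=cam("side")
print(blobs(s["img"],(6,120,60),(18,255,255),30)[1])
# cup rim blue blob in wrist & top
t=cam("top")
print(blobs(t["img"],(105,120,40),(125,255,255),100)[1])
m=blobs(s["img"],(105,100,30),(130,255,255))[0]
ys,xs=np.where(m[145:190,350:392]);print("cup side",xs.min()+350,xs.max()+350,ys.min()+145,ys.max()+145)
w=s["img"][60:360,180:480,::-1];cv2.imwrite("pics/s2.png",cv2.resize(w,None,fx=2,fy=2))
for z in(.08,):print("side cup rim ctr guess",proj(s,(.512,-.348,.08)),proj(s,(.512,-.348,0)),proj(t,(.512,-.348,.08)))
E
```

```text
clock: 3.7
tool_pos: [0.5755, 0.1132, 0.1241]
eef_rot: [-0.68, 0.733, -0.0, -0.0]
contact_force: [0.2, 0.5, 1.1]
opening: 0.295
clock: 4.5
tool_pos: [0.5756, 0.1133, 0.2401]
eef_rot: [-0.68, 0.733, -0.0, 0.001]
contact_force: [0.3, -0.8, 0.1]
opening: 0.124
pos [0.5756 0.1133 0.2401] tool shift [ 4.647e-01  2.880e-02 -1.000e-04] t 4.5 xaxis [-7.510e-02 -9.972e-01 -5.000e-04] zaxis [ 1.5e-03  3.0e-04 -1.0e+00] F [ 0.3 -0.8  0.1] op 0.124
[([393, 16, 97, 80, 3026], [447.9, 47.2]), ([334, 206, 4, 29, 78], [335.8, 219.9]), ([120, 324, 11, 11, 31], [124.8, 329.5]), ([110, 337, 58, 63, 360], [135.8, 374.1]), ([58, 355, 39, 45, 144], [76.5, 379.4])]
[([114, 103, 50, 21, 773], [138.7, 113.3]), ([346, 165, 18, 17, 241], [354.4, 172.9]), ([423, 235, 29, 29, 451], [434.0, 250.1]), ([634, 251, 6, 26, 103], [637.2, 260.9])]
cup side 360 381 152 180
side cup rim ctr guess [372.08239922 155.85469364] [369.98177375 175.81782886] [437.60769652 249.99935712]
```

View pics/s2.png

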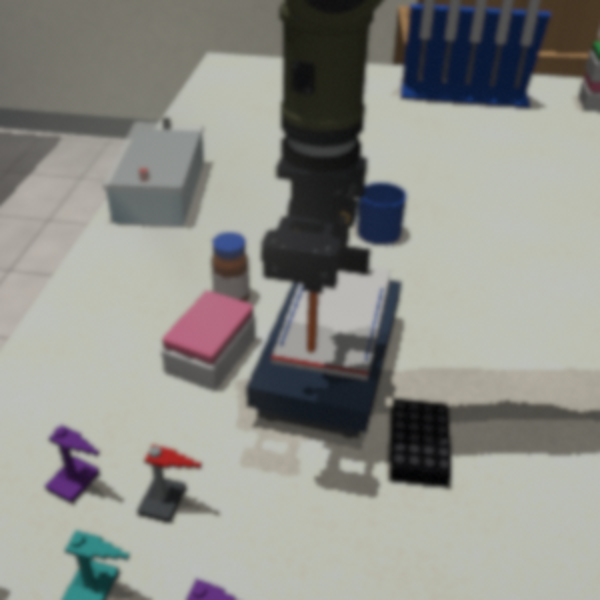

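The rod hangs upright in the gripper and is clear of the socket, with its lower end at about (312,350) in this picture. The fingers were still closing when the lift began, so I'll measure how high up the rod they gripped and recheck the cup with the wrist camera.

Run:
```python
from h import *
np.set_printoptions(precision=4,suppress=True)
s=cam("side")
for z in(.12,.13,.14,.15,.16,.17,.22,.23):print(z,proj(s,(.576,.113,z)).round(1))
m=blobs(s["img"],(4,90,40),(20,255,255))[0];ys,xs=np.where(m[195:245,325:348]);print(ys.min()+195,ys.max()+195,xs[ys==ys.max()]+325)
t=cam("top");m=blobs(t["img"],(100,80,25),(130,255,255))[0][225:275,410:465];ys,xs=np.where(m)
print("cup top bbox",xs.min()+410,xs.max()+410,ys.min()+225,ys.max()+225)
for X in((.514,-.3475),(.51,-.349)):
    a=np.linspace(0,6.28,80);q=np.array([proj(t,(X[0]+.04*np.cos(k),X[1]+.04*np.sin(k),z)) for k in a for z in(0,.08)]);print("pred bbox",X,q.min(0),q.max(0))
    q=np.array([proj(s,(X[0]+.04*np.cos(k),X[1]+.04*np.sin(k),z)) for k in a for z in(0,.08)]);print("side",q.min(0),q.max(0))
```

```text
0.12 [335.2 239.1]
0.13 [335.4 235.9]
0.14 [335.5 232.6]
0.15 [335.6 229.4]
0.16 [335.7 226. ]
0.17 [335.9 222.6]
0.22 [336.6 204.9]
0.23 [336.8 201.2]
206 235 [335 336]
cup top bbox 417 452 235 263
pred bbox (0.514, -0.3475) [415.686  234.5553] [452.166  265.1802]
side [357.8788 149.9261] [383.5162 182.3828]
pred bbox (0.51, -0.349) [416.2994 236.0025] [452.8438 266.5667]
side [359.06   149.8141] [384.7352 182.2506]
```

The rod's lower end is at z≈0.131, so the grip is near its top, which suits the cup. I'll carry it to (0.514, −0.348), raising it a little to clear the handle.

```bash
python3 -m pendant '[[[0,0,0],[0.015,0.001,-0.015],0],[[0,0,0],[0.045,0.003,-0.02],0],[[0,0,0],[0.085,0.005,-0.02],0],[[0,0,0],[0.125,0.007,-0.02],0],[[0,0,0],[0.165,0.009,-0.02],0],[[0,0,0],[0.205,0.012,-0.02],0],[[0,0,0],[0.245,0.014,-0.02],0],[[0,0,0],[0.285,0.016,-0.02],0],[[0,0,0],[0.325,0.019,-0.02],0],[[0,0,0],[0.35,0.02,-0.02],0]]'
python3 -m pendant '[[[0,0,0],[0.04,0.003,0.01],0],[[0,0,0],[0.075,0.005,0.02],0],[[0,0,0],[0.1,0.007,0.02],0],[[0,0,0],[0.114,0.007,0.02],0],[[0,0,0],[0.114,0.007,0.02],0],[[0,0,0],[0.114,0.007,0.02],0],[[0,0,0],[0.114,0.007,0.02],0]]'
python3 - <<'E'
from h import *
need((.514,-.348,.12))
t=cam("top");s=cam("side");print([b for b in blobs(s["img"],(4,90,40),(20,255,255),10)[1] if 340<b[1][0]<400],proj(s,(.514,-.348,.131)))
cv2.imwrite("pics/s3.png",cv2.resize(s["img"][80:230,290:440,::-1],None,fx=3,fy=3))
E
```

```text
clock: 5.75
tool_pos: [0.5271, -0.2397, 0.2601]
eef_rot: [-0.678, 0.735, -0.001, -0.001]
contact_force: [0.9, 0.6, -1.2]
opening: 0.125
clock: 6.45
tool_pos: [0.5146, -0.3453, 0.2396]
eef_rot: [-0.681, 0.732, 0.0, 0.001]
contact_force: [0.1, 0.8, -0.9]
opening: 0.127
pos [ 0.5146 -0.3453  0.2396] tool shift [0.0029 0.0004 0.1196] t 6.45 xaxis [-0.0722 -0.9974 -0.0013] zaxis [ 7.0e-04  1.3e-03 -1.0e+00] F [ 0.1  0.8 -0.9] op 0.127
[([372, 116, 4, 25, 46], [373.6, 128.1])] [372.89632307 142.2180729 ]
```

View pics/s3.png

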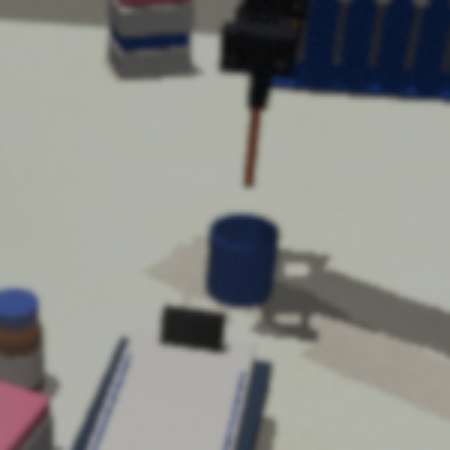

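The rod hangs straight above the cup, tip at (248,186) and cup rim centre at about (243,232) in the crop, so it's centred within a few mm. Lower and release.

```bash
python3 -m pendant '[[[0,0,0],[0.003,0,0.02],0],[[0,0,0],[0.003,0,0.045],0],[[0,0,0],[0.003,0,0.07],0],[[0,0,0],[0.003,0,0.09],0],[[0,0,0],[0.003,0,0.105],0],[[0,0,0],[0.003,0,0.115],0],[[0,0,0],[0.003,0,0.118],0],[[0,0,0],[0.003,0,0.118],0]]'
python3 -m pendant '[[[0,0,0],[0,0,0],0.3],[[0,0,0],[0,0,0],0.5],[[0,0,0],[0,0,0],0.5],[[0,0,0],[0,0,0],1],[[0,0,0],[0,0,0],1],[[0,0,0],[0,0,0],1],[[0,0,0],[0,0,0],1],[[0,0,0],[0,0,0],1],[[0,0,0],[0,0,0],1],[[0,0,0],[0,0,0],1]]'
```

```text
clock: 7.35
tool_pos: [0.5137, -0.3504, 0.1213]
eef_rot: [-0.68, 0.733, -0.0, 0.0]
contact_force: [-0.1, 0.3, -0.6]
opening: 0.131
clock: 8.35
tool_pos: [0.5134, -0.3504, 0.1212]
eef_rot: [-0.68, 0.733, 0.0, -0.0]
contact_force: [-0.4, 1.0, -0.0]
opening: 0.995
```

```bash
python3 -m pendant '[[[0,0,0],[0,0,-0.05],1],[[0,0,0],[0,0,-0.09],1],[[0,0,0],[0,0,-0.13],1],[[0,0,0],[-0.05,-0.005,-0.13],1],[[0,0,0],[-0.1,-0.01,-0.13],1],[[0,0,0],[-0.15,-0.015,-0.13],1],[[0,0,0],[-0.2,-0.02,-0.13],1],[[0,0,0],[-0.225,-0.022,-0.13],1],[[0,0,0],[-0.225,-0.022,-0.13],1],[[0,0,0],[-0.225,-0.022,-0.13],1]]'
python3 - <<'E'
from h import *
np.set_printoptions(precision=4,suppress=True)
need((.552,-.127,.093))
c=cam("wrist");s=cam("side");np.savez("w3.npz",**c)
im=c["img"]
x=np.hstack([im,cv2.resize(s["img"][110:250,300:456],None,fx=2,fy=2.857)[:400]])
x=x[:,:,::-1];x=cv2.resize(x,None,fx=.83,fy=.83) if x.shape[1]>800 else x
cv2.imwrite("pics/w3.png",x)
print(x.shape,proj(c,(.552,-.127,.116)))
E
```

```text
clock: 9.35
tool_pos: [0.5523, -0.1278, 0.2513]
eef_rot: [-0.68, 0.733, -0.0, -0.0]
contact_force: [0.6, -0.8, 0.3]
opening: 0.999
pos [ 0.5523 -0.1278  0.2513] tool shift [-0.0009  0.0003  0.1583] t 9.35 xaxis [-0.0741 -0.9972  0.0008] zaxis [-0.0001 -0.0008 -1.    ] F [ 0.6 -0.8  0.3] op 0.999
(332, 790, 3) [315.3037 189.3977]
```

View pics/w3.png

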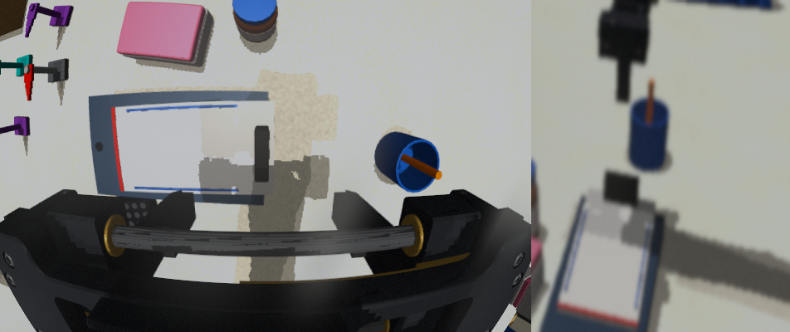

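The rod now leans in the upright cup. The handle lies centred under the jaws at about (315,185) full-scale. I'll measure its position and the plate's yaw.

Run:
```python
from h import *
np.set_printoptions(precision=4,suppress=True)
c=dict(np.load("w3.npz"));c["fish"]=True;im=c["img"]
k=((im.max(2)<48)*255).astype(np.uint8);k[:140]=0;k[228:]=0;k[:,:295]=0;k[:,335:]=0
n,l,st,ce=cv2.connectedComponentsWithStats(k);i=1+st[1:,4].argmax();print(st[i],ce[i])
ys,xs=np.where(l==i)
for uv in((st[i,0]-.5,ys.mean()),(xs.max()+.5,ys.mean()),(xs.mean(),ys.min()-.5),(xs.mean(),ys.max()+.5)):print(np.round(uv,1),onz(c,uv,.116))
m=blobs(im,(0,150,80),(5,255,255))[0];m|=blobs(im,(174,150,80),(180,255,255))[0]
P=[]
for v in range(125,240):
    q=np.where(m[v,120:165])[0]
    if len(q)>1:P.append(onz(c,(120+q[0]-.5,v),.078))
P=np.array(P);print("front",P[0],P[-1],cv2.fitLine(P[:,:2].astype(np.float32),cv2.DIST_HUBER,0,.01,.01).ravel())
# blue lines on plate give its axis
mb=blobs(im,(105,120,60),(125,255,255))[0]
for v0,v1 in((120,140),(215,240)):
    ys,xs=np.where(mb[v0:v1,140:300]);Q=np.array([onz(c,(x+140,y+v0),.078) for x,y in zip(xs,ys)]);print("line",len(Q),Q.min(0),cv2.fitLine(Q[:,:2].astype(np.float32),cv2.DIST_HUBER,0,.01,.01).ravel())
```

```text
[307 197  16  22 289] [314.6436 208.9896]
[306.5 209. ] [ 0.5339 -0.1174  0.116 ]
[322.5 209. ] [ 0.5328 -0.1322  0.116 ]
[314.6 196.5] [ 0.5454 -0.1259  0.116 ]
[314.6 218.5] [ 0.5241 -0.1242  0.116 ]
front [0.6295 0.073  0.078 ] [0.5101 0.0844 0.078 ] [ 0.9967 -0.0808  0.5711  0.079 ]
line 268 [ 0.6089 -0.0996  0.078 ] [ 0.0784  0.9969  0.6151 -0.0303]
line 233 [ 0.5012 -0.091   0.078 ] [ 0.0824  0.9966  0.5074 -0.0137]
```

```bash
python3 -m pendant '[[[0,0,0],[-0.003,-0.001,0.04],0.5],[[0,0,0],[-0.003,-0.001,0.08],0.5],[[0,0,0],[-0.003,-0.001,0.115],0.5],[[0,0,0],[-0.003,-0.001,0.14],0.5],[[0,0,0],[-0.003,-0.001,0.154],0.5],[[0,0,0],[-0.003,-0.001,0.158],0.5],[[0,0,0],[-0.003,-0.001,0.158],0.5],[[0,0,0],[-0.003,-0.001,0.158],0.5]]'
python3 -m pendant '[[[0,0,0],[0,0,0],0],[[0,0,0],[0,0,0],0],[[0,0,0],[0,0,0],0],[[0,0,0],[0,0,0],0],[[0,0,0],[0,0,0],0],[[0,0,0],[0,0,0],0],[[0,0,0],[0,0,0],0],[[0,0,0],[0,0,0],0]]' 30
python3 - <<'E'
from h import *
need((.553,-.125,.093))
E
```

```text
clock: 10.25
tool_pos: [0.5544, -0.1254, 0.0944]
eef_rot: [-0.68, 0.733, -0.001, 0.001]
contact_force: [0.6, 0.3, -0.2]
opening: 0.5
clock: 11.05
tool_pos: [0.5538, -0.125, 0.0936]
eef_rot: [-0.68, 0.733, -0.0, 0.0]
contact_force: [0.0, -0.9, 5.4]
opening: 0.179
pos [ 0.5538 -0.125   0.0936] tool shift [0.0001 0.0007 0.0006] t 11.05 xaxis [-7.540e-02 -9.972e-01  2.000e-04] zaxis [ 6.e-04 -3.e-04 -1.e+00] F [ 0.  -0.9  5.4] op 0.179
```

The handle is gripped at 0.179 opening (16 mm). I'll slide about 165 mm outward along the stand axis and then re-measure.

```bash
python3 -m pendant '[[[0,0,0],[-0.003,0,0],0],[[0,0,0],[-0.01,0,0],0],[[0,0,0],[-0.02,0,0],0],[[0,0,0],[-0.03,0,0],0],[[0,0,0],[-0.04,-0.001,0],0]]'
python3 - <<'E'
from h import *
need((.553,-.125,.093))
E
```

```text
clock: 11.55
tool_pos: [0.5576, -0.0865, 0.0936]
eef_rot: [-0.679, 0.734, -0.001, -0.001]
contact_force: [0.0, -4.8, 6.0]
opening: 0.178
pos [ 0.5576 -0.0865  0.0936] tool shift [0.0387 0.0016 0.0007] t 11.55 xaxis [-0.0766 -0.9971  0.0024] zaxis [ 5.0e-04 -2.5e-03 -1.0e+00] F [ 0.  -4.8  6. ] op 0.178
```

```bash
python3 -m pendant '[[[0,0,0],[-0.012,0,0],0],[[0,0,0],[-0.025,0,0],0],[[0,0,0],[-0.038,-0.001,0],0],[[0,0,0],[-0.051,-0.001,0],0],[[0,0,0],[-0.064,-0.001,0],0],[[0,0,0],[-0.077,-0.001,0],0],[[0,0,0],[-0.09,-0.001,0],0],[[0,0,0],[-0.103,-0.002,0],0],[[0,0,0],[-0.116,-0.002,0],0],[[0,0,0],[-0.125,-0.002,0],0]]'
python3 -m pendant '[[[0,0,0],[0,0,0],0],[[0,0,0],[0,0,0],0],[[0,0,0],[0,0,0],0]]'
cat > m.py <<'E'
from h import *
np.set_printoptions(precision=4,suppress=True)
need((.553,-.125,.093))
def red(im):return blobs(im,(0,120,60),(5,255,255))[0]|blobs(im,(174,120,60),(180,255,255))[0]
xh=np.array((.09,.996,0));xh/=np.linalg.norm(xh)
c=cam("wrist");im=c["img"];np.savez("w4.npz",**c);cv2.imwrite("pics/w4.png",im[:,:,::-1])
t=cam("top");s=cam("side")
for n,q in(("wrist",c),("top",t),("side",s)):
    m=red(q["img"]);cc=cv2.connectedComponentsWithStats(m)
    for i in range(1,cc[0]):
        if cc[2][i,4]>25:
            X=onz(q,cc[3][i],.08)
            if .45<X[0]<.8 and .0<X[1]<.4:print(n,cc[2][i],cc[3][i].round(1),X)
x=np.hstack([cv2.resize(t["img"][140:290,180:380],(400,300)),cv2.resize(s["img"][190:340,220:420],(400,300))]);cv2.imwrite("pics/ts4.png",x[:,:,::-1])
E
python3 m.py
```

```text
clock: 12.55
tool_pos: [0.5692, 0.0386, 0.0936]
eef_rot: [-0.68, 0.733, -0.001, -0.0]
contact_force: [-0.9, -5.3, 5.6]
opening: 0.179
clock: 12.85
tool_pos: [0.5694, 0.0405, 0.0936]
eef_rot: [-0.68, 0.733, -0.0, 0.001]
contact_force: [0.1, 1.2, 5.2]
opening: 0.176
pos [0.5694 0.0405 0.0936] tool shift [0.1663 0.004  0.0005] t 12.85 xaxis [-0.0742 -0.9972 -0.0009] zaxis [ 0.0012  0.0008 -1.    ] F [0.1 1.2 5.2] op 0.176
wrist [   4   30   24   85 1167] [15.  70.7] [0.7057 0.2499 0.08  ]
wrist [ 29 149  21  97 442] [ 37.8 196.5] [0.6098 0.2381 0.08  ]
top [215 177   8  21  98] [218.1 186.5] [0.7055 0.2485 0.08  ]
top [218 209   5  43  86] [220.1 230. ] [0.5835 0.2418 0.08  ]
side [253 284  27  10 137] [265.  289.4] [0.7066 0.2483 0.08  ]
side [296 291  55  12 108] [323.  296.4] [0.5826 0.2461 0.08  ]
```

View pics/w4.png

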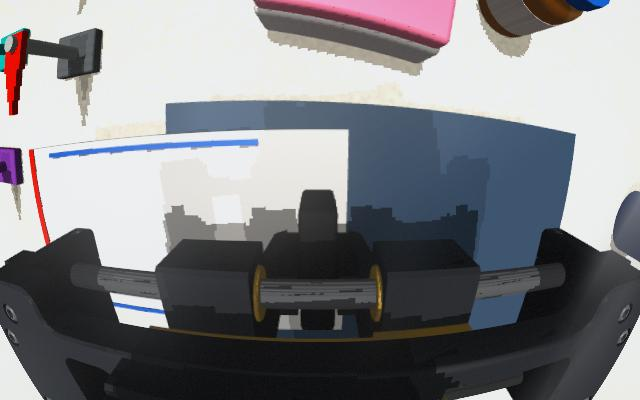

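The wrist view shows the plate sliding straight and flat, with the red front edge at u≈32–50 and the pointer tip at (13,115) a bit further out. I'll compute the remaining gap and the stand axis from all the views.

```bash
cat > g.py <<'E'
from m import *
def line(Q):
    f=cv2.fitLine(np.array(Q)[:,:2].astype(np.float32),cv2.DIST_HUBER,0,.01,.01).ravel();return f
# stand long edge (wrist)
h=cv2.cvtColor(im,cv2.COLOR_RGB2HSV);E=[]
for u in range(200,560,6):
    k=np.where((h[85:150,u,0]>95)&(h[85:150,u,0]<125)&(h[85:150,u,1]>60)&(h[85:150,u,2]<160))[0]
    if len(k):E.append(onz(c,(u,85+k[0]-.5),.07))
f=line(E);print("stand edge",f,E[0],E[-1]);
for n,q in(("wrist",c),("top",t),("side",s)):
    m=red(q["img"]);cc=cv2.connectedComponentsWithStats(m);tip=None;F=[]
    for i in range(1,cc[0]):
        if cc[2][i,4]<=6:continue
        X=onz(q,cc[3][i],.08)
        if not(.45<X[0]<.8 and .15<X[1]<.4):continue
        ys,xs=np.where(cc[1]==i)
        if X[0]>.68:
            W=np.array([onz(q,(a,b),.082) for a,b in zip(xs,ys)]);j=W[:,0]<W[:,0].min()+.003;tip=W[j].mean(0)
        else:
            F+=[onz(q,(a,b),.078) for a,b in zip(xs,ys)]
    F=np.array(F);f=line(F);pm=np.array([.578,0]);y=f[3]+(.578-f[2])*f[1]/f[0]
    d=tip[:2]-np.array([.578,y]);out=[round(float(d@np.array([np.sin(a),np.cos(a)])),4) for a in(.08,.09,.1)]
    print(n,"tip",tip,"front x range",F[:,0].min(),F[:,0].max(),"dir",f[:2],"y of red band centre at .578",round(float(y),4),"gap band centre->tip (less 3mm)",out)
E
python3 g.py
```

```text
pos [0.5693 0.0406 0.0936] tool shift [0.1663 0.004  0.0005] t 13.0 xaxis [-0.0743 -0.9972 -0.001 ] zaxis [ 0.0012  0.0009 -1.    ] F [-0.4  0.1  6.6] op 0.175
wrist [   4   30   24   85 1171] [15.  70.7] [0.7057 0.25   0.08  ]
wrist [ 29 149  21  97 444] [ 37.8 196.1] [0.61   0.2381 0.08  ]
top [215 177   8  21  96] [218.1 186.3] [0.706  0.2485 0.08  ]
top [218 209   5  43  86] [220.1 230. ] [0.5835 0.2418 0.08  ]
side [253 284  27  10 137] [265.  289.4] [0.7066 0.2483 0.08  ]
side [296 291  55  12 109] [323.4 296.5] [0.5817 0.2462 0.08  ]
stand edge [0.112  0.9937 0.6404 0.0117] [0.6502 0.0976 0.07  ] [ 0.6256 -0.1188  0.07  ]
wrist tip [0.6745 0.2516 0.082 ] front x range 0.5714345680094854 0.6443474156166369 dir [ 0.9969 -0.079 ] y of red band centre at .578 0.2442 gap band centre->tip (less 3mm) [0.0151, 0.016, 0.017]
top tip [0.6768 0.2521 0.082 ] front x range 0.5264246450303721 0.6420054620756249 dir [ 0.9972 -0.0746] y of red band centre at .578 0.2427 gap band centre->tip (less 3mm) [0.0173, 0.0182, 0.0192]
side tip [0.6768 0.2511 0.082 ] front x range 0.5258108928380076 0.6415030814437203 dir [ 0.997  -0.0779] y of red band centre at .578 0.245 gap band centre->tip (less 3mm) [0.0139, 0.0149, 0.0159]
```

```bash
python3 -m pendant '[[[0,0,0],[-0.005,0,0],0],[[0,0,0],[-0.01,0,0],0],[[0,0,0],[-0.014,0,0],0],[[0,0,0],[-0.014,0,0],0],[[0,0,0],[-0.014,0,0],0],[[0,0,0],[-0.014,0,0],0]]'
cat >> g.py <<'E'
t0=dict(t);i0=cv2.imread("pics/top0.png")[:,:,::-1].copy();h=cv2.cvtColor(i0,cv2.COLOR_RGB2HSV)
g=(h[...,0]>98)&(h[...,0]<122)&(h[...,1]>50);A=[];B=[];D=[]
for v in range(212,256):
    k=np.where(g[v,250:285])[0]
    if len(k):A.append(onz(t,(250+k[0]-.5,v),.07))
for u in range(272,352):
    k=np.where(g[195:225,u])[0]
    if len(k):B.append(onz(t,(u,195+k[0]-.5),.07))
print("front edge",line(A),"far long edge",line(B))
E
python3 g.py
```

```text
clock: 13.75
tool_pos: [0.5702, 0.0526, 0.0936]
eef_rot: [-0.68, 0.733, -0.001, -0.0]
contact_force: [0.6, -3.2, 6.7]
opening: 0.176
pos [0.5702 0.0526 0.0936] tool shift [0.1784 0.0037 0.0008] t 13.75 xaxis [-0.0758 -0.9971  0.0013] zaxis [ 0.0007 -0.0013 -1.    ] F [ 0.6 -3.2  6.7] op 0.176
wrist [  11   26   26   87 1258] [23.  67.5] [0.7056 0.2496 0.08  ]
wrist [ 28 149  22  97 446] [ 37.3 195.9] [0.6115 0.25   0.08  ]
top [215 177   8  21  96] [218.1 186.3] [0.706  0.2485 0.08  ]
top [213 209   6  43  87] [215.7 229.9] [0.584  0.2537 0.08  ]
side [253 284  27  10 137] [265.  289.4] [0.7066 0.2483 0.08  ]
side [295 295  55  13 112] [321.9 301.1] [0.583  0.2581 0.08  ]
stand edge [0.1114 0.9938 0.6402 0.0104] [0.6511 0.1094 0.07  ] [ 0.6269 -0.1072  0.07  ]
wrist tip [0.6744 0.2513 0.082 ] front x range 0.5728087769768182 0.6454808906994386 dir [ 0.9968 -0.0805] y of red band centre at .578 0.2562 gap band centre->tip (less 3mm) [0.0028, 0.0038, 0.0048]
top tip [0.6768 0.2521 0.082 ] front x range 0.5268141321603649 0.6423256159863806 dir [ 0.9969 -0.0785] y of red band centre at .578 0.2546 gap band centre->tip (less 3mm) [0.0054, 0.0064, 0.0073]
side tip [0.6768 0.2511 0.082 ] front x range 0.5268366927183445 0.6413115338110582 dir [ 0.9968 -0.0805] y of red band centre at .578 0.257 gap band centre->tip (less 3mm) [0.002, 0.003, 0.004]
front edge [ 0.9931 -0.117   0.5875  0.1258] far long edge [ 0.1131  0.9936  0.6364 -0.0096]
```

View pics/ts4.png

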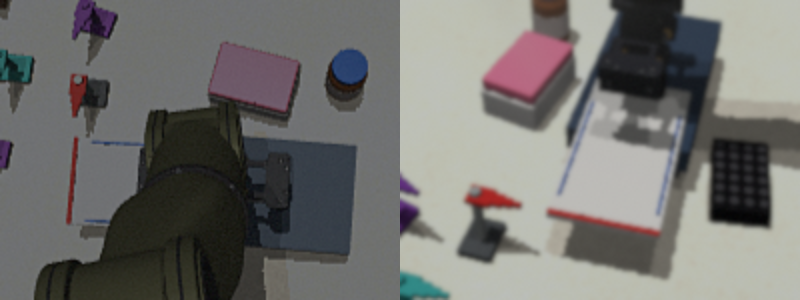

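The side view shows the red edge just short of the pointer tip, and the plate looks flat. Three fits agree that the stand axis is at 0.114 rad, against 0.08 for the plate, which is within tolerance. With that axis the gap is about 3–6 mm, so I'll nudge it and re-measure with sub-pixel methods.

```bash
python3 -m pendant '[[[0,0,0],[-0.002,0,0],0],[[0,0,0],[-0.0035,0,0],0],[[0,0,0],[-0.0035,0,0],0],[[0,0,0],[-0.0035,0,0],0],[[0,0,0],[-0.0035,0,0],0]]'
cat > f.py <<'E'
from h import *
np.set_printoptions(precision=4,suppress=True)
need((.553,-.125,.093))
xh=np.array((.1138,.9935))
def redness(a):a=a.astype(float);return np.clip(a[...,0]-np.maximum(a[...,1],a[...,2])-8,0,None)
for n in("top","side","wrist"):
    q=cam(n);w=redness(q["img"])
    h=cv2.cvtColor(q["img"],cv2.COLOR_RGB2HSV)[...,0];w[(h>9)&(h<172)]=0
    ys,xs=np.where(w>6);W=np.array([onz(q,(a,b),.078) for a,b in zip(xs,ys)]);k=w[ys,xs]
    f=(W[:,0]>.515)&(W[:,0]<.65)&(abs(W[:,1]-.255)<.04)
    # weighted line y=a+b(x-.584)
    b,a=np.polyfit(W[f,0]-.584,W[f,1],1,w=np.sqrt(k[f]))
    T=np.array([onz(q,(a_,b_),.082) for a_,b_ in zip(xs,ys)])
    g=(T[:,0]>.672)&(T[:,0]<.70)&(abs(T[:,1]-.25)<.02)
    # arm centre line extrapolated to its tip
    bt,at=np.polyfit(T[g,0]-.675,T[g,1],1,w=np.sqrt(k[g]))
    d=np.array([.675-.584,at-a]);print(n,"front band y",round(a,4),"slope",round(b,3),"tip y",round(at,4),"arm slope",round(bt,3),"gap front->tip",round(float(d@xh)-.003,4))
E
python3 f.py
```

```text
clock: 14.4
tool_pos: [0.5704, 0.0552, 0.0936]
eef_rot: [-0.68, 0.734, -0.001, -0.001]
contact_force: [-0.1, -4.9, 6.7]
opening: 0.176
pos [0.5704 0.0552 0.0936] tool shift [0.181  0.0036 0.001 ] t 14.4 xaxis [-0.0765 -0.9971  0.0022] zaxis [ 0.0005 -0.0023 -1.    ] F [-0.1 -4.9  6.7] op 0.176
top front band y 0.2571 slope -0.078 tip y 0.2517 arm slope -0.12 gap front->tip 0.002
side front band y 0.2585 slope -0.078 tip y 0.2513 arm slope -0.096 gap front->tip 0.0002
wrist front band y 0.2585 slope -0.08 tip y 0.2541 arm slope -0.091 gap front->tip 0.003
```

The gaps are now 2.0, 0.2 and 3.0 mm (top, side, wrist). One last 2 mm nudge will centre it.

```bash
python3 -m pendant '[[[0,0,0],[-0.002,0,0],0],[[0,0,0],[-0.002,0,0],0],[[0,0,0],[-0.002,0,0],0],[[0,0,0],[-0.002,0,0],0],[[0,0,0],[-0.002,0,0],0],[[0,0,0],[-0.002,0,0],0]]'
python3 f.py
python3 - <<'E'
from h import *
t=cam("top");s=cam("side")
x=np.hstack([cv2.resize(t["img"][140:290,180:480],(400,200)),cv2.resize(s["img"][130:330,230:430],(400,400))[:200]])
x=np.hstack([cv2.resize(s["img"][130:330,230:430],(500,500)),cv2.resize(t["img"][220:280,400:460],(290,290),interpolation=cv2.INTER_CUBIC)[:,:].repeat(1,0) if 0 else np.vstack([cv2.resize(t["img"][220:280,400:460],(290,290)),np.zeros((210,290,3),np.uint8)])])
cv2.imwrite("pics/end.png",x[:,:,::-1])
E
```

```text
clock: 15.15
tool_pos: [0.5705, 0.0572, 0.0936]
eef_rot: [-0.679, 0.734, -0.001, -0.001]
contact_force: [-0.3, -4.1, 6.5]
opening: 0.178
pos [0.5705 0.0572 0.0936] tool shift [0.183  0.0035 0.001 ] t 15.15 xaxis [-0.0766 -0.9971  0.0022] zaxis [ 0.0004 -0.0023 -1.    ] F [-0.3 -4.1  6.5] op 0.178
top front band y 0.259 slope -0.078 tip y 0.2517 arm slope -0.124 gap front->tip 0.0001
side front band y 0.2604 slope -0.08 tip y 0.2513 arm slope -0.099 gap front->tip -0.0017
wrist front band y 0.2604 slope -0.079 tip y 0.254 arm slope -0.087 gap front->tip 0.001
```

View pics/end.png

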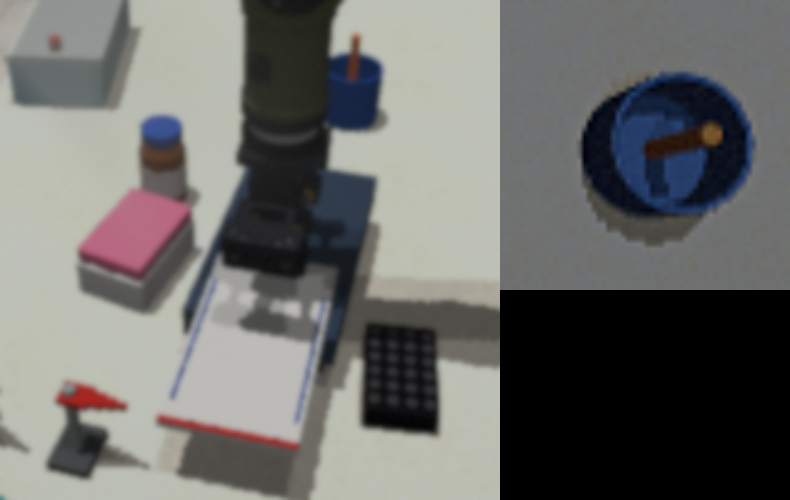

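The side view shows the red edge level with the pointer tip and the plate flat and held. The top crop shows the rod leaning in the upright cup. I'm handing it in.

```bash
python3 -c "
from h import *
need((.553,-.125,.093));print(r.finish_job())"
```

```text
pos [0.5705 0.0571 0.0936] tool shift [0.183  0.0035 0.001 ] t 15.4 xaxis [-0.0766 -0.9971  0.0022] zaxis [ 5.0e-04 -2.3e-03 -1.0e+00] F [-0.4 -5.   6.5] op 0.179
the job is handed in; nothing more can be done
None
```

I pulled the orange rod from its socket and put it in the blue cup. I then slid the plate out flat by its handle until its red edge was level with the pointer. The job was handed in at 15.4 s with the handle still gripped, at a 30 N grip setting.

- **Pointer gap:** the last checks gave +0.1 mm from the top camera, −1.7 mm from the side and +1.0 mm from the wrist. Arm travel from the first measurements suggested about 0.7–2.5 mm still to go by the wrist views, and about 5 mm by the coarser first top view. All of these are inside the ±6 mm limit, but they disagree by a few mm.
- **Plate:** it is turned about 0.03 rad from the stand's axis and sits about 4 mm off its centre line. It looked flat and resting on the stand, and the wrist read about 6.5 N of upward push.
- **Cup and bystanders:** the rod is leaning inside the upright cup, which has not visibly moved. The tip box, tube rack and jar look untouched in the pictures.
- **Slip on the way:** the fingers were still closing when I began lifting the rod, so they gripped it near its top rather than where I planned. It held and did no harm.

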